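# Park the wheeled sample caddy in its bay

### The job

Wheel the small caddy with the beaker into its parking bay, keeping its wheels on the bench: first push it straight ahead by its red handle until both front castors trail straight, while it is still in front of the bay, and only then steer it in between the rails. Roll it on slowly and press its nose against the spring buffer with about 8 to 10 newtons for half a second (never 15 or more against any part of the bay), then let go and leave it standing in the bay, straight, with the beaker upright in its holder and the things around untouched.

Things in the scene. Friction and masses are not known exactly. Their poses are not given: they have to be found in the camera images.
- caddy: Small four-wheeled caddy, white deck 108 x 84 mm, 32 mm high, black rubber nose in front, 0.5 to 0.9 kg. Origin on the bench under the deck's middle; x points ahead (it rolls nose first), z up. Wheels 22 mm across; rolls with about 0.3 N. Its two front wheels are free swivel castors, pivots at x = 38, y = +-28 mm, trail 9 mm; about 40 mm of straight pushing ahead straightens them.
- handle (a point): Middle of the red hand grip, a level bar 46 mm long across the caddy (caddy y), 12 mm thick along caddy x, 16 mm high, at caddy x = -85 mm, 85 mm above the bench, between steel uprights at y = +-34 mm. Pinch it from above, fingers before and behind it (closing along caddy x); nothing as high stands within 60 mm ahead. Held so, the hand's turning turns the caddy.
- nose (a point): Middle of the front face of the caddy's nose, caddy x = +62 mm, 30 mm above the bench; the nose is 84 mm wide.
- rear_axle (a point): Middle of the rear axle, caddy x = -40 mm, 11 mm above the bench; its two wheels at y = +-36 mm do not swivel, so this point rolls freely only along caddy x; moving it sideways scrubs the wheels (a few newtons).
- castor_l (a joint): Swivel angle of the left front castor (caddy y = +28 mm), rad: 0 = trailing straight behind its pivot, positive turned anticlockwise seen from above, limits +-3.1.
- castor_r (a joint): The same for the right front castor (caddy y = -28 mm).
- bay: Parking bay fixed on the bench: two aluminium rails 10 mm thick, 36 mm high, 94 mm apart inside (the caddy is 84 mm wide), yellow flared guides at the mouth that reach 35 mm out and open to about 130 mm, and an end wall with a spring buffer. Origin on the bench, middle line, at the start of the straight rails; x points into the bay, z up; rails from x = 0 to 118 mm.
- end_wall (a point): Middle of the bay's end wall, inner face, bay x = 118 mm, 30 mm above the bench. Before it stands a damped spring buffer: black head 20 mm across, 5 N per mm, 6 mm travel, plus 0.13 N per mm/s of speed. Its carrier is set differently each time: the head's face lies anywhere from bay x = 60 to 100 mm and must be felt for. It pushes back slowly when let go.
- beaker: Glass beaker 51 mm across, 63 mm high, standing loose in the blue square holder on the deck (its floor 37 mm above the bench, centre at caddy x = 10 mm, walls 14 mm). Origin at the middle of its underside, z up.
- vial: Bystander: amber vial 22 mm across, 52 mm high, standing to the right of the bay.
- timer: Bystander: small bench timer 20 x 68 x 62 mm, standing to the right of the caddy.
- wafer_carrier: Bystander: round blue and black wafer carrier, 67 mm across, 14 mm high.

How it is judged:
By the outcome, as a careful person would: the job done as asked, in the order asked, and still so for the second after the job is handed in, with the robot touching nothing.
It also fails if it takes over 58 s, if anything falls off the work surface, if the arm or the gripper's body presses on something with over 40 N, if the wrist force passes 120 N, or if a joint passes its speed limit or range.

### The arm

A 6-joint arm with a two-finger parallel gripper is mounted at the origin on a cart in front of the work surface, level with it; the furniture and walls round the work are solid. World frame = base frame: x ahead of the robot, y to its left, z up, the work surface at z = 0. Lengths are in m, angles in degrees, forces in N, time in s.
With the tool pointing down it reaches from about 0.325 to 0.875 m from the base axis. Payload 4.4 kg.
Tool frame: the origin (TCP) lies midway between the tips of the shut fingers; the grasp point (between the pads) lies 19 mm behind it; z points along the fingers, y is the line along which they close (so a half turn about z gives the same grasp; the last joint's range is limited). The gripper opens to 85 mm and grips with 20 to 120 N. Pads are 22 mm wide; open, the fingers measure 114 mm over their backs; the gripper's body (76 mm by 85 mm) begins 54 mm behind the grasp point. The pads swing forward as they close: fully open they stand 13 mm farther back than shut.
Start: joints at [65.059, 11.837, 88.321, -0, 79.842, -8.623], TCP at [0.162, 0.552, 0.231] pointing down, gripper open.
Joint ranges: [-156.59, 156.59], [-49.26, 127.26], [12.9, 141.05], [-63.56, 243.56], [4.71, 150.69], [-161.64, 161.64]. Speed limits (degrees/s): [159.86, 159.86, 180, 180, 180, 180].

### API

Orientations are given as a 3x3 rotation matrix whose columns are the frame's x, y, z axes.
In Python, from station import env, eyes gives the robot as it stands. The module is installed in compiled form; this text tells all that it offers.
- The arm moves only by the shell command python3 -m pendant 'ROWS'. ROWS is JSON, a list of rows, each a list of 3 entries, a list of its own where there are three numbers: the turn, a rotation vector about the world's x, y, z in degrees, then the shift along the world's x, y, z in mm, then the finger opening in mm, from 0 to 85.4. A call has 1 to 20 rows; each row shifts and turns the commanded pose from where the row before left it; what a row does not reach is not made up. A row lasts 1/12 s, in which the tool goes at most 41.7 mm and 7.16 degrees, less where a joint would pass 70% of its speed; a pose out of reach is approached as far as the arm can. A call is refused whole if a number of a shift passes 41.7 or a number of a turn 7.16, either way. A call with a gripper value outside its range is refused whole. The fingers move at their own pace and stop on an object; the grip force is fixed at half the most. Time passes only in rows, so rows that do not move let the fingers close. It gives the time, the measured TCP pose, the force, the opening and the grip force at its end, in the units of the state.
- env.sense(): the state, without advancing time (a new reading comes with each control period).
- eyes.grab_frame(name): name is "scene" or "side" or "wrist"; returns the picture (420x560x3 uint8, red, green, blue); there is no depth.
- eyes.camera_info(name): a dict with "fx", "fy", "cx", "cy" (pixels), "extrinsics" (4x4, takes a point from camera to world coordinates); the wrist camera has in their place "mount" (4x4, takes a point from camera to tool coordinates, whose origin is the TCP and whose axes are the flange's). Camera axes: x right, y up, looking along -z (the intrinsics and any distortion apply to the point x, -y, -z); pixel columns grow to the right and rows downward; lengths in m; the calibration is good to about 2 mm. The wrist camera is an equidistant fisheye: a pixel r from the principal point sees the ray r / f radians off the axis. A picture is of the moment at which its call begins: read the wrist's pose just before it. camera_info takes no time and is no camera call.
- env.job_done(): hands the job in; it is judged then, once.
The state is a dict: "t": time; "qpos": joint angles; "dq": joint speeds; "effort": joint torques, N m; "ee_pos": TCP position; "eef_rot": TCP orientation; "ft_force": force on the tool from outside, world axes, zero at the start; "torque": the same for the moment, N m; "finger_gap": opening from 0.0 (shut) to 1.0 (fully open); "finger_force": force on a finger pad.
Only numpy, scipy, OpenCV 4.12 (cv2) and the standard library are available. Lean on these libraries where they do the work, as an engineer would, in place of code of your own. Each camera call takes 0.05 s, during which the arm holds its last target. There are 200 camera calls.

## Working session

There is one attempt and no reset: what is moved stays moved. The work goes in short steps, Python scripts to look and compute and a shell command to move; the robot and the scene stay as the last step left them, time stands still between calls to the robot, and variables do not carry over. Pictures are saved under pics/ and viewed, at most 10 in all, crops included, and the job is handed in when it is done.

```bash
mkdir -p pics
cat > h.py <<'E'
import numpy as np,cv2
from station import env,eyes
def grab(n,save=None):
    s=env.sense(); im=np.asarray(eyes.grab_frame(n))
    if save: cv2.imwrite('pics/'+save,im[...,::-1])
    return im,s
def ray(n,u,v,s=None):
    c=eyes.camera_info(n)
    x=(u-c['cx'])/c['fx'];y=(v-c['cy'])/c['fy']
    if n=='wrist':
        r=np.hypot(x,y);d=np.array([np.sin(r)*x/max(r,1e-9),-np.sin(r)*y/max(r,1e-9),-np.cos(r)])
        T=np.eye(4);T[:3,:3]=s['eef_rot'];T[:3,3]=s['ee_pos'];T=T@np.array(c['mount'])
    else:
        d=np.array([x,-y,-1]);T=np.array(c['extrinsics'])
    return T[:3,3],T[:3,:3]@d
def onz(n,u,v,z,s=None):
    o,d=ray(n,u,v,s);return o+d*(z-o[2])/d[2]
E
python3 - <<'E'
from h import *
a,s=grab('scene','a.png');b,_=grab('side','b.png')
for n in('scene','side','wrist'):
    c=eyes.camera_info(n);print(n,{k:np.round(v,3).tolist() for k,v in c.items() if not isinstance(v,str)})
print(s)
E
```

```text
scene {'fx': 521.79, 'fy': 521.79, 'cx': 282.145, 'cy': 210.845, 'extrinsics': [[0.589, 0.448, -0.672, -0.068], [-0.808, 0.307, -0.503, -0.71], [-0.019, 0.839, 0.543, 0.639], [0.0, 0.0, 0.0, 1.0]]}
side {'fx': 383.241, 'fy': 383.241, 'cx': 269.611, 'cy': 210.91, 'extrinsics': [[0.996, -0.059, 0.061, 0.671], [0.084, 0.572, -0.816, -0.902], [0.013, 0.818, 0.575, 0.577], [0.0, 0.0, 0.0, 1.0]]}
wrist {'fx': 325.192, 'fy': 325.192, 'cx': 281.745, 'cy': 210.267, 'mount': [[0.001, 0.956, 0.294, 0.075], [1.0, -0.001, -0.001, -0.0], [-0.0, 0.294, -0.956, -0.141], [0.0, 0.0, 0.0, 1.0]]}
{'t': 0.0, 'qpos': array([ 6.50597611e+01,  1.18851734e+01,  8.84064083e+01, -1.64991422e-04,
        7.98401966e+01, -8.62141842e+00]), 'dq': array([ 0.02391236,  0.03606589, -0.05865331, -0.03616667,  0.08994334,
       -0.08719871]), 'effort': array([ 1.09335706e-03, -3.83035326e+01, -2.91597372e+01, -2.09808951e-05,
        1.06239103e-02,  1.36846634e-05]), 'ee_pos': array([0.16123593, 0.55113709, 0.23010327]), 'eef_rot': array([[-9.59713025e-01,  2.80980379e-01, -9.67261774e-04],
       [ 2.80981836e-01,  9.59710818e-01, -2.08668288e-03],
       [ 3.41974641e-04, -2.27439973e-03, -9.99997355e-01]]), 'ft_force': array([-0.06449768, -0.95266003,  0.66534871]), 'torque': array([-0.07516596, -0.00160975, -0.03620276]), 'finger_force': 0.0, 'finger_gap': 1.003041103095324}
```

View pics/a.png

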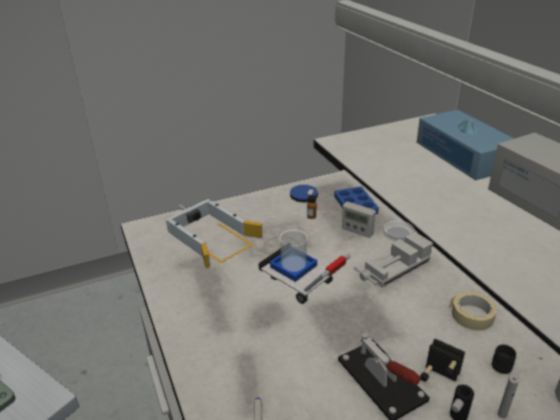

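View pics/b.png

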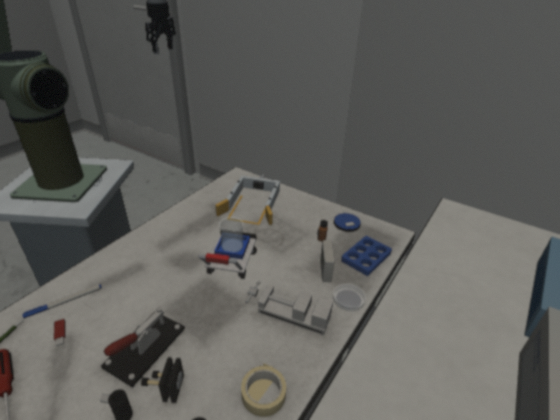

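The scene view has the bay at (210,235), its yellow guides at (206,255) and (253,229), and the caddy at (295,265) with its red handle at (336,264). In the side view the handle is at (218,259) and the bay at (255,195). Next I'll enlarge these areas.

Run:
```python
from h import *
a=cv2.imread('pics/a.png');b=cv2.imread('pics/b.png')
cv2.imwrite('pics/a2.png',cv2.resize(a[175:325,155:355],None,fx=4,fy=4,interpolation=2))
cv2.imwrite('pics/b2.png',cv2.resize(b[165:285,190:350],None,fx=5,fy=5,interpolation=2))
for n,im,box in(('scene',a,(230,300,290,370)),('side',b,(245,275,195,235))):
    h=cv2.cvtColor(im,cv2.COLOR_BGR2HSV);m=((h[...,0]<8)|(h[...,0]>172))&(h[...,1]>130)&(h[...,2]>70)
    k=np.zeros_like(m);k[box[0]:box[1],box[2]:box[3]]=1;m&=k.astype(bool)
    v,u=np.nonzero(m);r=cv2.minAreaRect(np.stack([u,v],1).astype(np.float32));print(n,len(u),u.mean(),v.mean(),r)
    P=np.stack([u,v],1).astype(float);c=P.mean(0);w=np.linalg.svd(P-c)[2][0];t=(P-c)@w
    for q in(c+w*t.min(),c,c+w*t.max()):print(q.round(1),onz(n,*q,.087).round(4))
    y=(h[...,0]>15)&(h[...,0]<32)&(h[...,1]>130)&(h[...,2]>90)
    N,l,st,ce=cv2.connectedComponentsWithStats(y.astype(np.uint8))
    for i in range(1,N):
        if st[i,4]>25:print('yel',st[i],ce[i].round(1),onz(n,*ce[i],.018).round(3))
```

```text
scene 162 336.0740740740741 264.3024691358025 ((336.1807861328125, 264.3038635253906), (8.068933486938477, 21.663331985473633), 52.12501525878906)
[344.4 257.3] [ 0.558  -0.3724  0.087 ]
[336.1 264.3] [ 0.5335 -0.3707  0.087 ]
[327.8 271.3] [ 0.5099 -0.369   0.087 ]
yel [244 221  17  16 229] [252.2 228.5] [ 0.611 -0.123  0.018]
yel [221 225  31  33  71] [238.9 241.4] [ 0.56  -0.13   0.018]
yel [202 244  26  23 132] [208.1 255.2] [ 0.491 -0.11   0.018]
side 137 217.37956204379563 257.3065693430657 ((216.87998962402344, 257.3399963378906), (21.920310974121094, 6.929646968841553), 8.130102157592773)
[206. 256.] [ 0.5112 -0.3678  0.087 ]
[217.4 257.3] [ 0.5333 -0.3693  0.087 ]
[227.8 258.5] [ 0.5535 -0.3707  0.087 ]
yel [217 200  11   7  26] [221.7 202.9] [ 0.484 -0.086  0.018]
yel [264 207   7   8  32] [267.7 210.4] [ 0.606 -0.107  0.018]
```

View pics/a2.png

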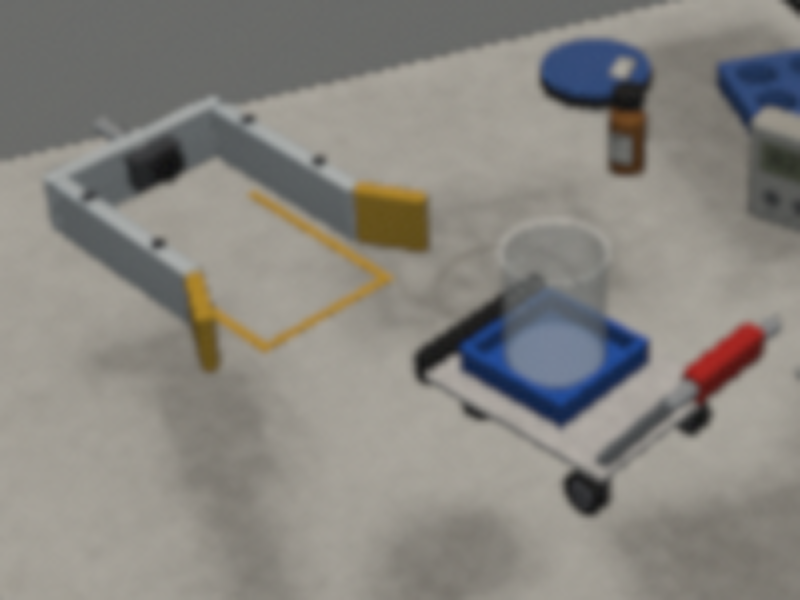

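View pics/b2.png

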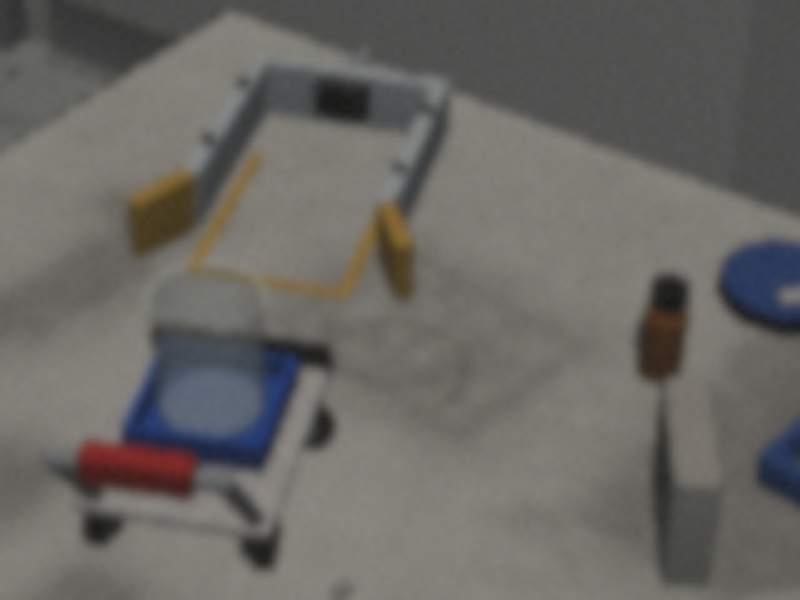

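The crops show the bay opening toward the caddy, roughly along +y. The handle is at about (0.533,-0.370), and both views agree on it. I'll move above the two and take an overhead wrist view.

```bash
python3 -m pendant '[[[0,0,0.6],[19,-35,2],85],[[0,0,0.6],[19,-35,2],85],[[0,0,0.6],[19,-35,2],85],[[0,0,0.6],[19,-35,2],85],[[0,0,0.6],[19,-35,2],85],[[0,0,0.6],[19,-35,2],85],[[0,0,0.6],[19,-35,2],85],[[0,0,0.6],[19,-35,2],85],[[0,0,0.6],[19,-35,2],85],[[0,0,0.6],[19,-35,2],85],[[0,0,0.6],[19,-35,2],85],[[0,0,0.6],[19,-35,2],85],[[0,0,0.6],[19,-35,2],85],[[0,0,0.6],[19,-35,2],85],[[0,0,0.6],[19,-35,2],85],[[0,0,0.6],[19,-35,2],85],[[0,0,0.6],[19,-35,2],85],[[0,0,0.6],[19,-35,2],85],[[0,0,0.6],[19,-35,2],85],[[0,0,0.6],[19,-35,2],85]]'
python3 -m pendant '[[[0,0,0],[0,0,0],85],[[0,0,0],[0,0,0],85],[[0,0,0],[0,0,0],85]]'
python3 - <<'E'
from h import *
im,s=grab('wrist','w.png');print(s['ee_pos'],s['eef_rot'],s['t'],s['ft_force'])
np.savez('w.npz',ee_pos=s['ee_pos'],eef_rot=s['eef_rot'])
cv2.imwrite('pics/w2.png',cv2.resize(im[...,::-1],(800,600),interpolation=2))
E
```

```text
t: 1.77
ee_pos: [0.5418, -0.15, 0.2707]
eef_rot: [[-0.997, 0.075, -0.001], [0.075, 0.997, 0.001], [0.001, 0.001, -1.0]]
ft_force: [0.8, 0.3, -0.4]
finger_gap: 0.994
finger_force: 0.0
t: 2.02
ee_pos: [0.5409, -0.1477, 0.2703]
eef_rot: [[-0.997, 0.076, -0.002], [0.076, 0.997, 0.001], [0.002, 0.001, -1.0]]
ft_force: [0.4, 0.6, -0.1]
finger_gap: 0.991
finger_force: 0.0
[ 0.54088791 -0.14770334  0.2703274 ] [[-0.9971218   0.07578985 -0.00200474]
 [ 0.075787    0.99712296  0.0014586 ]
 [ 0.00210952  0.00130247 -0.99999693]] 2.0167 [ 0.41175102  0.63937085 -0.10170974]
```

View pics/w2.png

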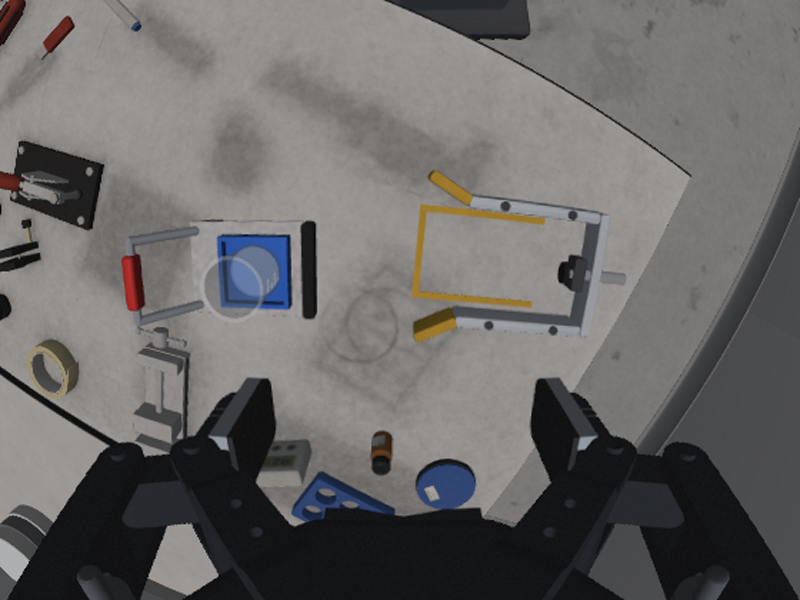

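The overhead view (800x600) shows the red handle at (132,283), the nose at (308,270), the guides at (450,188) and (435,325), the rails at y of about 205 to 330, and the buffer head at (565,274). I'll zoom in on the bay and caddy for precise edges.

Run:
```python
from h import *
b=cv2.imread('pics/w.png')
A=cv2.resize(b[110:245,280:450],(800,635),interpolation=2)[:600]
cv2.imwrite('pics/w3.png',A)
C=cv2.resize(b[145:235,80:230],(800,480),interpolation=2)
cv2.imwrite('pics/w4.png',C)
```

```text
(no output)
```

View pics/w3.png

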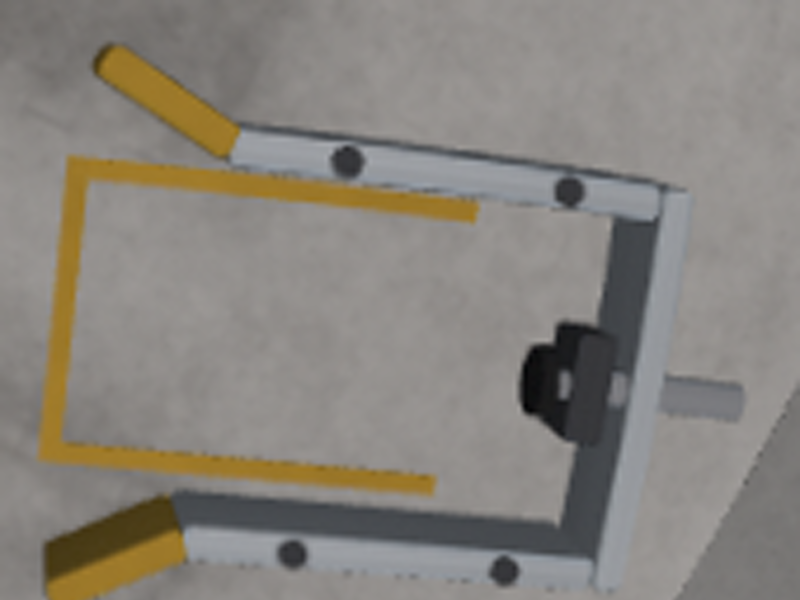

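View pics/w4.png

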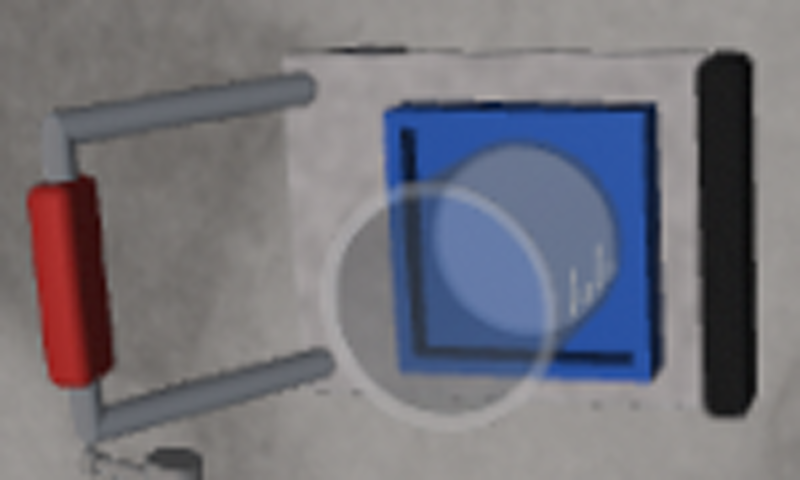

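The crops give clean edges: the rail inner edges run from (232,165) to (655,220) and from (187,528) to (590,560), and the buffer face is at (523,385). In the caddy crop, the nose front runs from (753,60) to (757,410) and the handle bar is at about (70,280).

Run:
```python
from h import *
s=dict(np.load('w.npz'))
B=lambda u,v,z:onz('wrist',280+(u+.5)/4.706-.5,110+(v+.5)/4.706-.5,z,s)
C=lambda u,v,z:onz('wrist',80+(u+.5)/5.333-.5,145+(v+.5)/5.333-.5,z,s)
ang=lambda d:np.degrees(np.arctan2(d[1],d[0]))
l0,l1=B(232,165,.036),B(655,220,.036);r0,r1=B(187,528,.036),B(590,560,.036);e0,e1=B(662,195,.036),B(597,560,.036)
print('rails',l0,l1,r0,r1,'len',np.linalg.norm(l1-l0),np.linalg.norm(r1-r0),'w',np.linalg.norm(l0-r0),np.linalg.norm(l1-r1))
print('ang',ang(l1-l0),ang(r1-r0),'end',e0,e1,ang(e0-e1)-90)
print('buffer',B(523,385,.03))
n0,n1=C(753,60,.034),C(757,410,.034);print('nose',n0,n1,np.linalg.norm(n0-n1),ang(n0-n1)-90)
d0,d1=C(285,55,.032),C(698,51,.032);print('deck left',d0,d1,ang(d1-d0))
print('hold',[C(*p,.051).round(4) for p in((388,108),(655,106),(655,380),(402,372))])
b=cv2.imread('pics/w.png');h=cv2.cvtColor(b,cv2.COLOR_BGR2HSV);m=((h[...,0]<8)|(h[...,0]>172))&(h[...,1]>150)&(h[...,2]>150)
m[:, :80]=0;m[:,120:]=0
v,u=np.nonzero(m)
P=np.array([onz('wrist',x,y,.093,s)[:2] for x,y in zip(u,v)]);c=P.mean(0);w=np.linalg.svd(P-c)[2][0]
print('bar',len(u),c,ang(w),np.ptp((P-c)@w))
print('uprights',C(55,125,.085),C(92,425,.085))
```

```text
rails [ 0.50503748 -0.08982075  0.036     ] [0.5237522  0.02309874 0.036     ] [ 0.59848226 -0.1054392   0.036     ] [0.61698853 0.00684984 0.036     ] len 0.114459831844712 0.11380383358468474 w 0.09474103313962424 0.09464163843416341
ang 80.58961653815074 80.64125504965257 end [0.51718095 0.0251324  0.036     ] [0.61718043 0.008973   0.036     ] 80.82065015729833
buffer [ 0.56772122 -0.0123448   0.03      ]
nose [ 0.508628   -0.21696521  0.034     ] [ 0.58975328 -0.22596166  0.034     ] 0.08162258970899967 83.67199573919456
deck left [ 0.49499173 -0.33113694  0.032     ] [ 0.50560819 -0.22963906  0.032     ] 84.02869568335541
hold [array([ 0.5084, -0.2979,  0.051 ]), array([ 0.5145, -0.2361,  0.051 ]), array([ 0.5755, -0.2445,  0.051 ]), array([ 0.5692, -0.3054,  0.051 ])]
bar 183 [ 0.5320814  -0.36765956] -6.492648282514604 0.04160004239971334
uprights [ 0.49835608 -0.36476868  0.085     ] [ 0.56621548 -0.37130847  0.085     ]
```

Everything agrees with the given sizes: rail width 94.7 mm, rail length 114 mm, nose 82 mm, and 147 mm from handle to nose. In the bay frame the caddy is about 18 mm to the right, turned +3°, with the nose 123 mm before the rails. Next I'll go above the handle, lower and grip.

```bash
python3 -m pendant '[[[0,0,-0.3],[-1,-32,0],70],[[0,0,-0.3],[-1,-32,0],70],[[0,0,-0.3],[-1,-32,0],70],[[0,0,-0.3],[-1,-32,0],70],[[0,0,-0.3],[-1,-32,0],70],[[0,0,-0.3],[-1,-32,0],70],[[0,0,-0.3],[-2,-28,0],70],[[0,0,0],[0,0,-25],70],[[0,0,0],[0,0,-30],70],[[0,0,0],[0,0,-30],70],[[0,0,0],[0,0,-30],70],[[0,0,0],[0,0,-20],70],[[0,0,0],[0,0,0],70],[[0,0,0],[0,0,0],70]]'
python3 - <<'E'
from h import *
s=env.sense();R=s['eef_rot'];h=np.radians(83.6);T=np.array([.5327,-.3685,.066])
print('left',(T-s['ee_pos'])*1e3,'yaw left',83.6-np.degrees(np.arctan2(R[1,1],R[0,1])),'tilt',R[:,2])
# path in bay frame: theta knots
from scipy.optimize import minimize
ds=2.;S=163;k=np.arange(0,S+1,12.)
k[-1]=S
s_=np.arange(0,S+.1,ds)
def sim(p):
    th=np.radians(np.interp(s_,k,np.r_[3.,p]));x=-178.6+np.r_[0,np.cumsum(np.cos(th[:-1])*ds)];y=-20.3+np.r_[0,np.cumsum(np.sin(th[:-1])*ds)];return x,y,th
def half(x):return np.where(x>0,47,np.where(x<-35,200,47-x*18/35))
def cost(p):
    x,y,th=sim(p);c=0
    for a in(62,40,20,0,-20,-40,-54):
        for b in(42,-42):
            X=x+(a+40)*np.cos(th)-b*np.sin(th);Y=y+(a+40)*np.sin(th)+b*np.cos(th)
            c+=np.sum(np.clip(np.abs(Y)+3.5-half(X),0,None)**2)
    q=np.degrees(np.diff(th));return c+1.5*np.sum(q**2)+4*np.sum(np.diff(q)**2)+200*(y[-1]**2)+400*np.degrees(th[-1])**2
r=minimize(cost,np.zeros(len(k)-1)+3,method='Powell',options=dict(maxiter=40000,maxfev=60000))
x,y,th=sim(r.x);print(r.fun)
for i in range(0,len(x),5):print(s_[i],'xn %.1f yr %.1f yn %.1f th %.2f'%(x[i]+102*np.cos(th[i]),y[i],y[i]+102*np.sin(th[i]),np.degrees(th[i])))
E
```

```text
t: 3.23
ee_pos: [0.533, -0.3659, 0.1353]
eef_rot: [[-0.994, 0.11, -0.002], [0.11, 0.994, 0.002], [0.003, 0.002, -1.0]]
ft_force: [0.2, 0.5, 0.6]
finger_gap: 0.82
finger_force: 0.0
left [ -0.27499507  -2.64923619 -69.25525842] yaw left -0.08604824117408327 tilt [-0.00249807  0.00243388 -0.99999392]
68.56037969923925
0.0 xn -76.7 yr -20.3 yn -15.0 th 3.00
10.0 xn -68.3 yr -19.3 yn -1.0 th 10.30
20.0 xn -60.7 yr -17.1 yn 10.4 th 15.64
30.0 xn -52.7 yr -14.1 yn 18.5 th 18.67
40.0 xn -43.6 yr -10.8 yn 22.7 th 19.22
50.0 xn -33.0 yr -7.6 yn 22.7 th 17.27
60.0 xn -21.4 yr -4.9 yn 18.0 th 13.00
70.0 xn -9.8 yr -3.1 yn 9.6 th 7.13
80.0 xn 0.8 yr -2.2 yn 3.6 th 3.21
90.0 xn 10.9 yr -1.8 yn 1.5 th 1.84
100.0 xn 20.9 yr -1.4 yn 1.7 th 1.77
110.0 xn 30.9 yr -1.1 yn 1.7 th 1.61
120.0 xn 40.9 yr -0.9 yn 1.7 th 1.47
130.0 xn 50.9 yr -0.6 yn 1.7 th 1.33
140.0 xn 60.9 yr -0.4 yn 2.0 th 1.32
150.0 xn 70.9 yr -0.2 yn 1.4 th 0.89
160.0 xn 80.9 yr -0.1 yn 0.2 th 0.15
```

```bash
python3 -m pendant '[[[0,0,0],[0,-1,-25],70],[[0,0,0],[0,-1,-20],70],[[0,0,0],[0,0,-15],70],[[0,0,0],[0,0,-9],70],[[0,0,0],[0,0,0],70],[[0,0,0],[0,0,0],70]]'
python3 -m pendant '[[[0,0,0],[0,0,0],45],[[0,0,0],[0,0,0],35],[[0,0,0],[0,0,0],30],[[0,0,0],[0,0,0],25],[[0,0,0],[0,0,0],20],[[0,0,0],[0,0,0],17],[[0,0,0],[0,0,0],15],[[0,0,0],[0,0,0],13],[[0,0,0],[0,0,0],11],[[0,0,0],[0,0,0],9],[[0,0,0],[0,0,0],7],[[0,0,0],[0,0,0],5]]'
python3 - <<'E'
from h import *
im,s=grab('wrist','g.png');print(s['ee_pos'],s['ft_force'],s['torque'],s['finger_gap'],s['finger_force'])
np.savez('g.npz',ee_pos=s['ee_pos'],eef_rot=s['eef_rot'])
E
```

```text
t: 3.73
ee_pos: [0.5346, -0.3705, 0.069]
eef_rot: [[-0.994, 0.111, 0.002], [0.111, 0.994, -0.002], [-0.002, -0.001, -1.0]]
ft_force: [-0.2, 0.5, 0.5]
finger_gap: 0.818
finger_force: 0.0
t: 4.73
ee_pos: [0.5336, -0.3702, 0.0673]
eef_rot: [[-0.994, 0.112, -0.0], [0.112, 0.994, -0.0], [0.0, -0.0, -1.0]]
ft_force: [-0.0, 0.6, 0.3]
finger_gap: 0.128
finger_force: 58.6
[ 0.53356109 -0.37016433  0.06730737] [-3.03072750e-04  5.73338352e-01  3.48973171e-01] [ 0.03911218  0.03131562 -0.01948947] 0.12810174059446128 58.61390233039856
```

View pics/g.png

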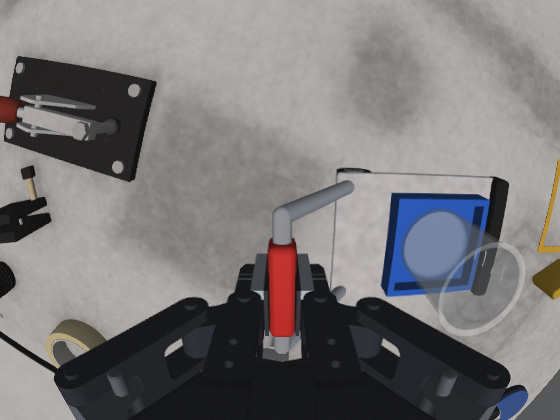

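The handle is pinched squarely at (283,288), with the deck and nose visible. Next I'll get the held pose from this view.

Run:
```python
from h import *
s=dict(np.load('g.npz'))
W=lambda u,v,z:onz('wrist',u,v,z,s)[:2]
ang=lambda d:np.degrees(np.arctan2(d[1],d[0]))
a,b=W(337,173.5,.032),W(494,178,.032);print('deckL',a,b,np.linalg.norm(b-a),ang(b-a))
c,d=W(508,184,.034),W(483,295,.034);print('nose',c,d,np.linalg.norm(c-d),ang(c-d)-90)
print('bar ends',W(283,240,.093),W(283,336,.093))
print('holder',[W(*p,.051).round(4) for p in((391,194),(489,197),(386,296))])
```

```text
deckL [ 0.4946843  -0.33493819] [ 0.50605866 -0.22954547] 0.10600473062211059 83.84027461040199
nose [ 0.51043884 -0.21836747] [ 0.59285033 -0.22829417] 0.0830071851352714 83.13164910986924
bar ends [ 0.50579273 -0.36659212] [ 0.55234084 -0.37169747]
holder [array([ 0.5042, -0.3099]), array([ 0.512 , -0.2468]), array([ 0.5659, -0.3121])]
```

Holding pose confirmed at heading about 83.5°, nose 125 mm before the rails. Now the straight push of 48 mm along its own heading.

```bash
python3 -m pendant '[[[0,0,0],[0.2,1.5,0],5],[[0,0,0],[0.3,2.5,0],5],[[0,0,0],[0.3,3,0],5],[[0,0,0],[0.4,3,0],5],[[0,0,0],[0.3,3,0],5],[[0,0,0],[0.4,3,0],5],[[0,0,0],[0.3,3,0],5],[[0,0,0],[0.4,3,0],5],[[0,0,0],[0.3,3,0],5],[[0,0,0],[0.4,3,0],5],[[0,0,0],[0.3,3,0],5],[[0,0,0],[0.4,3,0],5],[[0,0,0],[0.3,3,0],5],[[0,0,0],[0.4,3,0],5],[[0,0,0],[0.3,3,0],5],[[0,0,0],[0.3,2.5,0],5],[[0,0,0],[0.2,2,0],5],[[0,0,0],[0,0,0],5],[[0,0,0],[0,0,0],5]]'
python3 - <<'E'
from h import *
im,s=grab('wrist','p.png');print(s['ee_pos'],s['ft_force'],s['torque'])
np.savez('p.npz',ee_pos=s['ee_pos'],eef_rot=s['eef_rot'])
grab('scene','ps.png');grab('side','pd.png')
A=cv2.resize(cv2.imread('pics/ps.png')[185:310,170:340],(560,412),interpolation=2)
cv2.imwrite('pics/p2.png',A)
E
```

```text
t: 6.37
ee_pos: [0.539, -0.3221, 0.0672]
eef_rot: [[-0.994, 0.112, -0.0], [0.112, 0.994, 0.001], [0.0, 0.001, -1.0]]
ft_force: [-1.2, 0.7, 1.9]
finger_gap: 0.129
finger_force: 58.9
[ 0.53904797 -0.32208883  0.06718637] [-1.22387212  0.69051228  1.94363404] [0.1559437  0.12344923 0.1075586 ]
```

View pics/p.png

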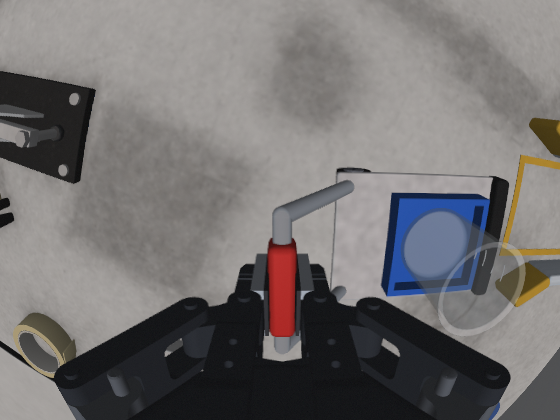

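The caddy rolled straight: the same pose in the hand, and no slip. Its nose is now about 77 mm before the rails, so I'll plan the steering.

```bash
cat > plan.py <<'E'
from h import *
from scipy.optimize import minimize
s=env.sense();R=s['eef_rot'];O=np.array([.5518,-.0976]);A=80.65
def Rm(d):d=np.radians(d);return np.array([[np.cos(d),-np.sin(d)],[np.sin(d),np.cos(d)]])
off=np.array([-.0002,0]) 
def state():
    q=Rm(A).T@(s['ee_pos'][:2]+off-O)*1e3;t=np.degrees(np.arctan2(R[1,1],R[0,1]))-A
    return q+45*np.array([np.cos(np.radians(t)),np.sin(np.radians(t))]),t
def plan(xend):
    (x0,y0),t0=state();n=102
    S=xend-(x0+102);N=int(np.ceil(S/2.5));ds=S/N;s_=np.arange(N+1)*ds;k=np.linspace(0,S,max(3,int(S/11)))
    def sim(p):
        th=np.radians(np.interp(s_,k,np.r_[t0,p]));m=(th[1:]+th[:-1])/2
        return x0+np.r_[0,np.cumsum(np.cos(m)*ds)],y0+np.r_[0,np.cumsum(np.sin(m)*ds)],th
    half=lambda x:np.where(x>0,47,np.where(x<-37,200,47-x*18/35))
    def cost(p):
        x,y,th=sim(p);c=0
        for a in(62,40,20,0,-20,-40,-54):
            for b in(42,-42):
                X=x+(a+40)*np.cos(th)-b*np.sin(th);Y=y+(a+40)*np.sin(th)+b*np.cos(th)
                c+=np.sum(np.clip(np.abs(Y)+4-half(X),0,None)**2)
        q=np.degrees(np.diff(th));return c+2*np.sum(q**2)+6*np.sum(np.diff(q)**2)+100*y[-1]**2+200*np.degrees(th[-1])**2
    r=minimize(cost,np.zeros(len(k)-1)+t0,method='Powell',options=dict(maxiter=60000,maxfev=80000))
    x,y,th=sim(r.x);T=np.stack([x-45*np.cos(th),y-45*np.sin(th)]);W=(Rm(A)@T)
    print('start',x0,y0,t0,'ft',s['ft_force'],'z',s['ee_pos'][2],'t',s['t'],'cost',r.fun)
    for i in range(0,N+1):
        if i==0:print(0);continue
        print(i,'rows d=(%.1f,%.1f) rot %.2f | xn %.1f yr %.1f yn %.1f th %.1f'%(*(W[:,i]-W[:,i-1]),np.degrees(th[i]-th[i-1]),x[i]+102*np.cos(th[i]),y[i],y[i]+102*np.sin(th[i]),np.degrees(th[i])))
E
python3 -c "
from plan import *
plan(74)"
```

```text
start -179.0909855675278 -21.45485567611479 2.9297134109669827 ft [-1.450931    0.39337727  1.58112484] z 0.06722714027465539 t 6.5167 cost 146.584348687993
0
1 rows d=(1.8,2.3) rot 2.01 | xn -75.0 yr -21.3 yn -12.5 th 4.9
2 rows d=(1.7,2.4) rot 2.01 | xn -72.9 yr -21.0 yn -8.7 th 7.0
3 rows d=(1.6,2.4) rot 2.01 | xn -70.9 yr -20.7 yn -4.8 th 9.0
4 rows d=(1.6,2.5) rot 2.01 | xn -69.1 yr -20.3 yn -0.8 th 11.0
5 rows d=(1.5,2.5) rot 2.01 | xn -67.4 yr -19.7 yn 3.2 th 13.0
6 rows d=(0.9,2.6) rot 1.38 | xn -65.6 yr -19.2 yn 6.1 th 14.4
7 rows d=(0.8,2.6) rot 1.32 | xn -63.8 yr -18.5 yn 9.0 th 15.7
8 rows d=(0.7,2.6) rot 1.32 | xn -62.1 yr -17.8 yn 12.0 th 17.0
9 rows d=(0.7,2.6) rot 1.32 | xn -60.5 yr -17.1 yn 15.0 th 18.3
10 rows d=(0.6,2.6) rot 1.32 | xn -58.9 yr -16.3 yn 18.0 th 19.6
11 rows d=(-0.0,2.5) rot 0.54 | xn -56.9 yr -15.4 yn 19.7 th 20.2
12 rows d=(-0.2,2.5) rot 0.38 | xn -54.8 yr -14.6 yn 21.2 th 20.6
13 rows d=(-0.2,2.5) rot 0.38 | xn -52.7 yr -13.7 yn 22.8 th 20.9
14 rows d=(-0.2,2.5) rot 0.38 | xn -50.7 yr -12.8 yn 24.3 th 21.3
15 rows d=(-0.2,2.5) rot 0.38 | xn -48.6 
[... 2227 characters left out ...]
0.7 yn 1.5 th 1.3
51 rows d=(0.3,2.5) rot -0.03 | xn 46.3 yr -0.7 yn 1.5 th 1.2
52 rows d=(0.3,2.5) rot -0.01 | xn 48.8 yr -0.6 yn 1.6 th 1.2
53 rows d=(0.3,2.5) rot -0.01 | xn 51.3 yr -0.6 yn 1.6 th 1.2
54 rows d=(0.3,2.5) rot -0.01 | xn 53.8 yr -0.5 yn 1.7 th 1.2
55 rows d=(0.3,2.5) rot -0.01 | xn 56.2 yr -0.5 yn 1.7 th 1.2
56 rows d=(0.3,2.5) rot -0.03 | xn 58.7 yr -0.4 yn 1.7 th 1.2
57 rows d=(0.2,2.5) rot -0.24 | xn 61.2 yr -0.4 yn 1.3 th 1.0
58 rows d=(0.2,2.5) rot -0.24 | xn 63.7 yr -0.3 yn 1.0 th 0.7
59 rows d=(0.2,2.5) rot -0.24 | xn 66.2 yr -0.3 yn 0.6 th 0.5
60 rows d=(0.2,2.5) rot -0.24 | xn 68.6 yr -0.3 yn 0.2 th 0.3
61 rows d=(0.2,2.5) rot -0.24 | xn 71.1 yr -0.3 yn -0.3 th 0.0
```

```bash
python3 -m pendant '[[[0,0,1],[0.9,1.2,0.3],5],[[0,0,1],[0.9,1.1,0],5],[[0,0,2],[1.7,2.4,0],5],[[0,0,2],[1.6,2.4,0],5],[[0,0,2],[1.6,2.5,0],5],[[0,0,2],[1.5,2.5,0],5],[[0,0,1.4],[0.9,2.6,0],5],[[0,0,1.3],[0.8,2.6,0],5],[[0,0,1.3],[0.7,2.6,0],5],[[0,0,1.3],[0.7,2.6,0],5],[[0,0,1.3],[0.6,2.6,0],5],[[0,0,0.5],[0,2.5,0],5],[[0,0,0.4],[-0.2,2.5,0],5],[[0,0,0],[0,0,0],5]]'
python3 -c "
from plan import *
print(s['torque'])
plan(74)" | head -40
```

```text
t: 7.68
ee_pos: [0.5507, -0.2918, 0.0674]
eef_rot: [[-0.981, -0.193, -0.0], [-0.193, 0.981, 0.001], [0.0, 0.001, -1.0]]
ft_force: [0.9, 0.6, -1.0]
finger_gap: 0.124
finger_force: 58.5
[ 0.02092064 -0.05864253 -0.02124706]
start -149.66066393675305 -14.473515222964272 20.477530018230283 ft [ 0.88547404  0.58921449 -1.0174942 ] z 0.06743780570876114 t 7.6833 cost 5621.180891717742
0
1 rows d=(-0.9,2.3) rot -0.62 | xn -51.4 yr -13.6 yn 21.0 th 19.9
2 rows d=(-0.9,2.4) rot -0.62 | xn -48.7 yr -12.8 yn 20.8 th 19.2
3 rows d=(-0.9,2.4) rot -0.62 | xn -46.0 yr -12.0 yn 20.6 th 18.6
4 rows d=(-0.9,2.4) rot -0.62 | xn -43.3 yr -11.2 yn 20.3 th 18.0
5 rows d=(-1.5,2.3) rot -1.53 | xn -40.1 yr -10.5 yn 18.5 th 16.5
6 rows d=(-7.8,2.2) rot -9.78 | xn -34.2 yr -10.0 yn 1.9 th 6.7
7 rows d=(-7.3,3.5) rot -9.78 | xn -31.1 yr -9.9 yn -15.4 th -3.1
8 rows d=(-6.6,4.7) rot -9.78 | xn -31.1 yr -10.2 yn -32.9 th -12.9
9 rows d=(-5.7,5.7) rot -9.78 | xn -34.0 yr -11.0 yn -50.2 th -22.6
10 rows d=(-2.8,5.0) rot -6.66 | xn -37.0 yr -12.1 yn -62.0 th -29.3
11 rows d=(5.1,-0.6) rot 5.79 | xn -30.2 yr -13.2 y
[... 983 characters left out ...]
th 10.1
27 rows d=(-0.5,2.5) rot -0.57 | xn 15.6 yr -9.3 yn 7.6 th 9.5
28 rows d=(-0.4,2.5) rot -0.57 | xn 18.2 yr -8.9 yn 7.0 th 9.0
29 rows d=(-0.4,2.5) rot -0.57 | xn 20.9 yr -8.5 yn 6.4 th 8.4
30 rows d=(-0.2,2.5) rot -0.35 | xn 23.4 yr -8.2 yn 6.1 th 8.0
31 rows d=(-0.1,2.5) rot -0.21 | xn 25.9 yr -7.8 yn 6.1 th 7.8
32 rows d=(-0.1,2.5) rot -0.21 | xn 28.4 yr -7.5 yn 6.0 th 7.6
33 rows d=(-0.1,2.5) rot -0.21 | xn 30.9 yr -7.2 yn 6.0 th 7.4
34 rows d=(-0.1,2.5) rot -0.21 | xn 33.4 yr -6.8 yn 5.9 th 7.2
35 rows d=(-0.0,2.5) rot -0.18 | xn 35.9 yr -6.5 yn 5.9 th 7.0
36 rows d=(-0.0,2.5) rot -0.16 | xn 38.4 yr -6.2 yn 5.9 th 6.9
37 rows d=(-0.0,2.5) rot -0.16 | xn 40.9 yr -6.0 yn 5.9 th 6.7
```

The replan's optimiser got stuck, but the tracking is right on the original plan, so I'll continue with that (rows 13 to 25).

```bash
python3 -m pendant '[[[0,0,0.4],[-0.2,2.5,0],5],[[0,0,0.4],[-0.2,2.5,0],5],[[0,0,0.3],[-0.2,2.5,0],5],[[0,0,-0.3],[-0.8,2.4,0],5],[[0,0,-0.6],[-1,2.3,0],5],[[0,0,-0.6],[-0.9,2.3,0],5],[[0,0,-0.6],[-0.9,2.4,0],5],[[0,0,-0.6],[-0.9,2.4,0],5],[[0,0,-1.2],[-1.3,2.3,0],5],[[0,0,-1.4],[-1.5,2.3,0],5],[[0,0,-1.4],[-1.4,2.3,0],5],[[0,0,-1.4],[-1.3,2.4,0],5],[[0,0,-1.4],[-1.3,2.4,0],5]]'
python3 -c "
from plan import *
(x,y),t=state();print(x+102*np.cos(np.radians(t)),'yr',y,'yn',y+102*np.sin(np.radians(t)),t,s['torque'])"
```

```text
t: 8.77
ee_pos: [0.5385, -0.2612, 0.0675]
eef_rot: [[-0.999, -0.045, -0.001], [-0.045, 0.999, 0.0], [0.001, 0.0, -1.0]]
ft_force: [0.4, -1.0, -1.9]
finger_gap: 0.129
finger_force: 58.4
-19.75904677220106 yr -3.974821495087417 yn 17.076333664293628 11.910521726852693 [-0.1255      0.04959667  0.05104368]
```

```bash
python3 -m pendant '[[[0,0,-1.4],[-1.2,2.4,-0.2],5],[[0,0,-1.4],[-1.2,2.5,0],5],[[0,0,-1.4],[-1.1,2.5,0],5],[[0,0,-1.4],[-1,2.5,0],5],[[0,0,-1.4],[-1,2.5,0],5],[[0,0,-1],[-0.6,2.5,0],5],[[0,0,-0.5],[-0.2,2.5,0],5],[[0,0,0],[0,0,0],5]]'
python3 -c "
from plan import *
(x,y),t=state();print(x+102*np.cos(np.radians(t)),'yr',y,'yn',y+102*np.sin(np.radians(t)),t,s['torque'])
im,q=grab('wrist','m.png');np.savez('m.npz',ee_pos=q['ee_pos'],eef_rot=q['eef_rot'])
cv2.imwrite('pics/m2.png',cv2.resize(im[90:360,310:560,::-1],(550,594),interpolation=2))"
```

```text
t: 9.43
ee_pos: [0.5324, -0.2435, 0.0674]
eef_rot: [[-0.995, 0.102, -0.0], [0.102, 0.995, 0.001], [0.0, 0.001, -1.0]]
ft_force: [-0.5, 0.4, -1.0]
finger_gap: 0.123
finger_force: 58.6
-0.39211785703419366 yr -1.6282704941491968 yn 4.623495172910615 3.513965110874679 [ 0.04314209  0.05599419 -0.03071667]
```

View pics/m2.png

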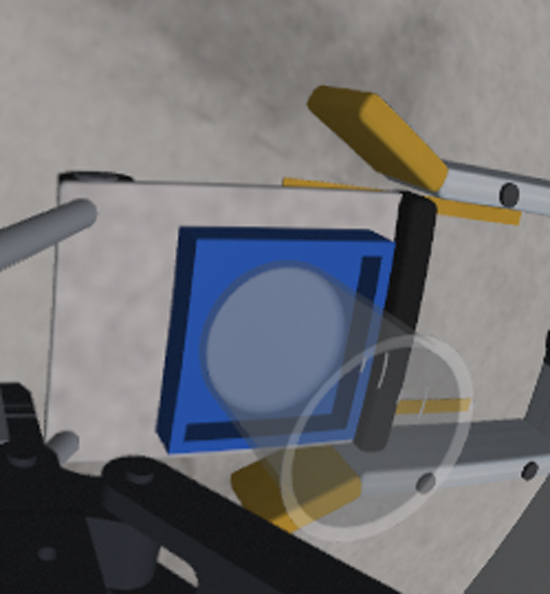

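The nose is between the guides, with its left corner at (430,200), near the left rail's inner edge, which runs from (442,197) to (549,213). The right rail's inner edge runs from (362,472) to (545,458). I'll compute the gaps.

Run:
```python
from h import *
s=dict(np.load('m.npz'))
W=lambda u,v,z:onz('wrist',310+u/2.2,90+v/2.2,z,s)[:2]
O=np.array([.5518,-.0976]);a=np.radians(80.65);M=np.array([[np.cos(a),np.sin(a)],[-np.sin(a),np.cos(a)]])
f=lambda *p:(M@(W(*p)-O)*1e3).round(1)
print('rail L',f(442,197,.036),f(549,213,.036),'rail R',f(362,472,.036),f(545,458,.036))
print('nose L front',f(435,200,.034),'nose R front',f(386,449,.034))
p,q=f(62,180,.032),f(400,191,.032);print('deckL',p,q,np.degrees(np.arctan2(*(q-p)[::-1])))
```

```text
rail L [-1.2 47.8] [51.8 48.1] rail R [ -3.7 -45.3] [ 96.5 -47.3]
nose L front [-2.1 46.4] nose R front [  5.2 -37.9]
deckL [-118.5   40.8] [-15.2  47.3] 3.6005054370595926
```

Gaps: about 1.4 mm on the left and 8 mm on the right, matching the model. I'll ease the nose back to centre and roll on.

```bash
python3 -m pendant '[[[0,0,-0.8],[-0.4,2.5,-0.1],5],[[0,0,-0.8],[-0.3,2.5,0],5],[[0,0,-0.7],[-0.3,2.5,0],5],[[0,0,0],[0.3,2.5,0],5],[[0,0,0],[0.4,2.5,0],5],[[0,0,0],[0.4,2.5,0],5],[[0,0,0],[0.4,2.5,0],5],[[0,0,0],[0.3,2.5,0],5],[[0,0,0],[0.4,2.5,0],5],[[0,0,0],[0.3,2.5,0],5],[[0,0,0],[0,0,0],5]]'
python3 -c "
from plan import *
(x,y),t=state();print(x+102*np.cos(np.radians(t)),'yr',y,'yn',y+102*np.sin(np.radians(t)),t,s['torque'])"
```

```text
t: 10.4
ee_pos: [0.5342, -0.2184, 0.0673]
eef_rot: [[-0.99, 0.141, 0.0], [0.141, 0.99, 0.001], [-0.0, 0.001, -1.0]]
ft_force: [0.2, 0.8, 0.7]
finger_gap: 0.127
finger_force: 58.7
24.868316568492062 yr -1.103414730507758 yn 1.1198832852205036 1.248977275549791 [ 0.112002    0.07025074 -0.00040382]
```

```bash
python3 -m pendant '[[[0,0,0],[0.4,2.5,0],5],[[0,0,0],[0.3,2.5,0],5],[[0,0,-0.1],[0.3,2.5,0],5],[[0,0,0],[0.4,2.5,0],5],[[0,0,-0.1],[0.3,2.5,0],5],[[0,0,0],[0.4,2.5,0],5],[[0,0,-0.1],[0.3,2.5,0],5],[[0,0,0],[0.4,2.5,0],5],[[0,0,-0.1],[0.3,2.5,0],5],[[0,0,0],[0.4,2.5,0],5],[[0,0,-0.1],[0.3,2.5,0],5],[[0,0,0],[0.4,2.5,0],5],[[0,0,0],[0.4,2.5,0],5],[[0,0,0],[0,0,0],5]]'
python3 -c "
from plan import *
(x,y),t=state();print(x+102*np.cos(np.radians(t)),'yr',y,'yn',y+102*np.sin(np.radians(t)),t,s['torque'])"
```

```text
t: 11.57
ee_pos: [0.5387, -0.1859, 0.0672]
eef_rot: [[-0.989, 0.15, -0.0], [0.15, 0.989, 0.001], [0.0, 0.001, -1.0]]
ft_force: [-1.2, 1.6, 1.3]
finger_gap: 0.13
finger_force: 58.9
57.702836982712725 yr -0.6302486895747709 yn 0.7053532417138116 0.7502602030028811 [ 0.17397205  0.1101149  -0.02231074]
```

```bash
python3 -m pendant '[[[0,0,0],[0.3,2,0.2],5],[[0,0,-0.1],[0.3,2,0],5],[[0,0,0],[0.3,2,0],5],[[0,0,-0.1],[0.3,2,0],5],[[0,0,0],[0.3,2,0],5],[[0,0,-0.1],[0.3,2,0],5],[[0,0,0],[0.3,1.5,0],5],[[0,0,-0.1],[0.2,1,0],5],[[0,0,0],[0.1,1,0],5],[[0,0,0],[0.2,1,0],5],[[0,0,0],[0.2,1,0],5],[[0,0,0],[0.1,1,0],5],[[0,0,0],[0,0,0],5]]'
python3 -c "
from plan import *
(x,y),t=state();print(x+102*np.cos(np.radians(t)),'yr',y,'yn',y+102*np.sin(np.radians(t)),t,s['torque'],s['ft_force'])"
```

```text
t: 12.65
ee_pos: [0.5415, -0.1679, 0.0673]
eef_rot: [[-0.988, 0.157, -0.0], [0.157, 0.988, 0.0], [0.0, 0.0, -1.0]]
ft_force: [-1.7, -0.6, -0.2]
finger_gap: 0.126
finger_force: 58.7
75.96920692281721 yr -0.7677507791395662 yn -0.17326047909958153 0.3339409607878565 [0.04633037 0.25260918 0.09907166] [-1.68879358 -0.64515708 -0.18297765]
```

```bash
python3 -m pendant '[[[0,0,0],[0.1,0.8,0],5],[[0,0,0],[0.1,0.8,0],5],[[0,0,0],[0.2,0.8,0],5],[[0,0,0],[0.1,0.8,0],5],[[0,0,0],[0.1,0.8,0],5],[[0,0,0],[0.2,0.8,0],5],[[0,0,0],[0.1,0.8,0],5]]'
python3 -m pendant '[[[0,0,0],[0.1,0.5,0],5],[[0,0,0],[0.1,0.5,0],5]]'
python3 -m pendant '[[[0,0,0],[0.1,0.5,0],5],[[0,0,0],[0.1,0.5,0],5]]'
```

```text
t: 13.23
ee_pos: [0.5425, -0.1625, 0.0674]
eef_rot: [[-0.988, 0.157, -0.0], [0.157, 0.988, 0.0], [0.0, 0.0, -1.0]]
ft_force: [-2.0, -0.1, -0.4]
finger_gap: 0.13
finger_force: 58.6
t: 13.4
ee_pos: [0.5427, -0.1615, 0.0674]
eef_rot: [[-0.988, 0.157, -0.0], [0.157, 0.988, -0.0], [0.0, -0.0, -1.0]]
ft_force: [-1.8, 0.5, -0.4]
finger_gap: 0.125
finger_force: 58.6
t: 13.57
ee_pos: [0.5428, -0.1605, 0.0674]
eef_rot: [[-0.988, 0.157, -0.0], [0.157, 0.988, -0.0], [0.0, -0.0, -1.0]]
ft_force: [-1.0, 0.6, -0.2]
finger_gap: 0.13
finger_force: 58.6
```

```bash
python3 -m pendant '[[[0,0,0],[0.1,0.5,0],5],[[0,0,0],[0.1,0.5,0],5]]'
python3 -m pendant '[[[0,0,0],[0.1,0.5,0],5],[[0,0,0],[0.1,0.5,0],5]]'
python3 -m pendant '[[[0,0,0],[0.1,0.4,0],5],[[0,0,0],[0,0.4,0],5]]'
```

```text
t: 13.73
ee_pos: [0.543, -0.1595, 0.0674]
eef_rot: [[-0.988, 0.157, -0.0], [0.157, 0.988, 0.0], [0.0, 0.0, -1.0]]
ft_force: [-1.3, 0.2, -0.3]
finger_gap: 0.132
finger_force: 58.6
t: 13.9
ee_pos: [0.5433, -0.1585, 0.0674]
eef_rot: [[-0.988, 0.157, -0.0], [0.157, 0.988, 0.0], [0.0, -0.0, -1.0]]
ft_force: [-1.4, -0.4, -0.1]
finger_gap: 0.126
finger_force: 58.5
t: 14.07
ee_pos: [0.5434, -0.1577, 0.0674]
eef_rot: [[-0.988, 0.157, 0.0], [0.157, 0.988, 0.0], [-0.0, 0.0, -1.0]]
ft_force: [-1.0, -0.7, -0.7]
finger_gap: 0.132
finger_force: 58.5
```

```bash
python3 -m pendant '[[[0,0,0],[0.1,0.4,0],5],[[0,0,0],[0.1,0.4,0],5]]'
```

```text
t: 14.23
ee_pos: [0.5436, -0.1569, 0.0674]
eef_rot: [[-0.988, 0.157, -0.0], [0.157, 0.988, 0.0], [0.0, 0.0, -1.0]]
ft_force: [-1.4, -0.0, -0.7]
finger_gap: 0.121
finger_force: 58.5
```

Nose at about 87.2 and no contact yet.

```bash
python3 -m pendant '[[[0,0,0],[0.1,0.4,0],5],[[0,0,0],[0,0.4,0],5]]'
python3 -m pendant '[[[0,0,0],[0.1,0.4,0],5],[[0,0,0],[0.1,0.4,0],5]]'
```

```text
t: 14.4
ee_pos: [0.5437, -0.1561, 0.0675]
eef_rot: [[-0.988, 0.157, 0.0], [0.157, 0.988, -0.0], [-0.0, 0.0, -1.0]]
ft_force: [-0.6, -0.7, -0.4]
finger_gap: 0.125
finger_force: 58.5
t: 14.57
ee_pos: [0.5439, -0.1553, 0.0675]
eef_rot: [[-0.988, 0.157, -0.0], [0.157, 0.988, 0.0], [0.0, 0.0, -1.0]]
ft_force: [-1.3, -0.7, -0.3]
finger_gap: 0.13
finger_force: 58.5
```

```bash
python3 -m pendant '[[[0,0,0],[0,0.4,0],5],[[0,0,0],[0.1,0.4,0],5]]'
```

```text
t: 14.73
ee_pos: [0.544, -0.1547, 0.0675]
eef_rot: [[-0.988, 0.157, 0.0], [0.157, 0.988, -0.0], [-0.0, -0.0, -1.0]]
ft_force: [-1.5, -2.0, -0.6]
finger_gap: 0.128
finger_force: 58.5
```

```bash
python3 -m pendant '[[[0,0,0],[0.1,0.4,0],5],[[0,0,0],[0,0,0],5]]'
python3 -m pendant '[[[0,0,0],[0,0.3,0],5],[[0,0,0],[0,0,0],5]]'
```

```text
t: 14.9
ee_pos: [0.5442, -0.1545, 0.0676]
eef_rot: [[-0.988, 0.157, 0.0], [0.157, 0.988, -0.001], [-0.0, -0.001, -1.0]]
ft_force: [-0.1, -1.5, -0.4]
finger_gap: 0.124
finger_force: 58.5
t: 15.07
ee_pos: [0.5442, -0.1543, 0.0676]
eef_rot: [[-0.988, 0.157, 0.0], [0.157, 0.988, -0.001], [-0.0, -0.001, -1.0]]
ft_force: [-1.0, -2.1, -0.8]
finger_gap: 0.132
finger_force: 58.5
```

```bash
python3 -m pendant '[[[0,0,0],[0,0.4,0],5],[[0,0,0],[0.1,0.4,0],5],[[0,0,0],[0,0,0],5]]'
python3 -m pendant '[[[0,0,0],[0.1,0.4,0],5],[[0,0,0],[0,0.4,0],5],[[0,0,0],[0,0,0],5]]'
```

```text
t: 15.32
ee_pos: [0.5443, -0.1538, 0.0677]
eef_rot: [[-0.988, 0.157, 0.0], [0.157, 0.988, -0.001], [-0.001, -0.001, -1.0]]
ft_force: [-1.8, -5.2, -0.6]
finger_gap: 0.132
finger_force: 58.6
t: 15.57
ee_pos: [0.5444, -0.1534, 0.0678]
eef_rot: [[-0.988, 0.157, 0.0], [0.157, 0.988, -0.002], [-0.001, -0.002, -1.0]]
ft_force: [-2.5, -5.7, -1.2]
finger_gap: 0.125
finger_force: 58.7
```

```bash
python3 -m pendant '[[[0.1,0,0],[0,0.3,-0.2],5],[[0,0,0],[0.1,0.3,-0.2],5],[[0,0,0],[0,0,0],5]]'
python3 -m pendant '[[[0,0,0],[0,0.3,0],5],[[0,0,0],[0,0,0],5]]'
```

```text
t: 15.82
ee_pos: [0.5447, -0.1532, 0.0677]
eef_rot: [[-0.988, 0.156, 0.001], [0.156, 0.988, -0.001], [-0.001, -0.001, -1.0]]
ft_force: [-2.0, -7.2, -0.2]
finger_gap: 0.129
finger_force: 58.8
t: 15.98
ee_pos: [0.5447, -0.1531, 0.0677]
eef_rot: [[-0.988, 0.156, 0.001], [0.156, 0.988, -0.001], [-0.001, -0.001, -1.0]]
ft_force: [-3.1, -7.0, -0.4]
finger_gap: 0.126
finger_force: 58.8
```

```bash
python3 -m pendant '[[[0,0,0],[0.1,0.4,0],5],[[0,0,0],[0,0.3,0],5]]'
python3 -m pendant '[[[0,0,0],[0,0,0],5],[[0,0,0],[0,0,0],5]]'
```

```text
t: 16.15
ee_pos: [0.5448, -0.1528, 0.0678]
eef_rot: [[-0.988, 0.156, 0.001], [0.156, 0.988, -0.002], [-0.001, -0.002, -1.0]]
ft_force: [-3.6, -8.6, -0.0]
finger_gap: 0.127
finger_force: 58.9
t: 16.32
ee_pos: [0.5447, -0.1528, 0.0678]
eef_rot: [[-0.988, 0.156, 0.001], [0.156, 0.988, -0.002], [-0.001, -0.002, -1.0]]
ft_force: [-3.1, -8.9, 0.9]
finger_gap: 0.126
finger_force: 58.8
```

About 9 N along the bay axis, so I'll hold here.

```bash
for i in 1; do python3 -m pendant '[[[0,0,0],[0,0,0],5],[[0,0,0],[0,0,0],5]]'; done
python3 -m pendant '[[[0,0,0],[0,0,0],5],[[0,0,0],[0,0,0],5]]'
python3 -m pendant '[[[0,0,0],[0,0,0],5],[[0,0,0],[0,0,0],5],[[0,0,0],[0,0,0],5]]'
```

```text
t: 16.48
ee_pos: [0.5448, -0.1529, 0.0678]
eef_rot: [[-0.988, 0.156, 0.001], [0.156, 0.988, -0.002], [-0.001, -0.002, -1.0]]
ft_force: [-2.7, -8.6, 1.6]
finger_gap: 0.124
finger_force: 58.8
t: 16.65
ee_pos: [0.5448, -0.1528, 0.0678]
eef_rot: [[-0.988, 0.156, 0.001], [0.156, 0.988, -0.002], [-0.001, -0.002, -1.0]]
ft_force: [-3.3, -8.1, 0.8]
finger_gap: 0.124
finger_force: 58.9
t: 16.9
ee_pos: [0.5448, -0.1528, 0.0678]
eef_rot: [[-0.988, 0.156, 0.001], [0.156, 0.988, -0.002], [-0.001, -0.002, -1.0]]
ft_force: [-2.8, -7.7, 0.5]
finger_gap: 0.124
finger_force: 58.9
```

```bash
python3 -m pendant '[[[0,0,0],[0,0.3,0],5],[[0,0,0],[0,0,0],5],[[0,0,0],[0,0,0],5]]'
python3 -m pendant '[[[0,0,0],[0,0,0],5],[[0,0,0],[0,0,0],5],[[0,0,0],[0,0,0],5]]'
python3 -m pendant '[[[0,0,0],[0,0,0],5],[[0,0,0],[0,0,0],5],[[0,0,0],[0,0,0],5]]'
python3 -c "
from plan import *
(x,y),t=state();print(x+102*np.cos(np.radians(t)),'yr',y,'yn',y+102*np.sin(np.radians(t)),t,s['torque'],s['ft_force'])"
```

```text
t: 17.15
ee_pos: [0.5448, -0.1527, 0.0679]
eef_rot: [[-0.988, 0.156, 0.001], [0.156, 0.988, -0.002], [-0.001, -0.002, -1.0]]
ft_force: [-2.4, -9.0, -0.4]
finger_gap: 0.131
finger_force: 58.9
t: 17.4
ee_pos: [0.5448, -0.1527, 0.0679]
eef_rot: [[-0.988, 0.156, 0.001], [0.156, 0.988, -0.002], [-0.001, -0.002, -1.0]]
ft_force: [-2.5, -9.0, 0.5]
finger_gap: 0.129
finger_force: 58.9
t: 17.65
ee_pos: [0.5448, -0.1527, 0.0679]
eef_rot: [[-0.988, 0.156, 0.001], [0.156, 0.988, -0.002], [-0.001, -0.002, -1.0]]
ft_force: [-2.6, -8.4, 1.4]
finger_gap: 0.128
finger_force: 58.9
91.45244186830469 yr -1.5792208452692256 yn -0.9494399940553977 0.35376484375004225 [-1.37248553  0.52369492  0.15119197] [-2.58664725 -8.41452402  1.4302385 ]
```

Held for well over half a second at about 9 N. Now I'll relax the push before opening.

```bash
python3 -m pendant '[[[0,0,0],[-0.1,-0.5,0],5],[[0,0,0],[-0.1,-0.5,0],5],[[0,0,0],[-0.1,-0.5,0],5],[[0,0,0],[-0.1,-0.5,0],5],[[-0.1,0,0],[-0.1,-0.5,0],5],[[0,0,0],[0,-0.5,0],5],[[0,0,0],[0,0,0],5],[[0,0,0],[0,0,0],5]]'
```

```text
t: 18.32
ee_pos: [0.5443, -0.1538, 0.0675]
eef_rot: [[-0.988, 0.157, 0.001], [0.157, 0.988, -0.001], [-0.001, -0.001, -1.0]]
ft_force: [-1.3, -3.8, 1.2]
finger_gap: 0.126
finger_force: 58.9
```

```bash
python3 -m pendant '[[[0,0,0],[0,-0.5,0.1],5],[[0,0,0],[-0.1,-0.5,0],5],[[0,0,0],[0,-0.4,0],5],[[0,0,0],[0,0,0],5],[[0,0,0],[0,0,0],5],[[0,0,0],[0,0,0],5]]'
python3 -m pendant '[[[0,0,0],[0,0,0],14],[[0,0,0],[0,0,0],18],[[0,0,0],[0,0,0],24],[[0,0,0],[0,0,0],32],[[0,0,0],[0,0,0],42],[[0,0,0],[0,0,0],50],[[0,0,0],[0,0,0],55],[[0,0,0],[0,0,0],55],[[0,0,0],[0,0,0],55]]'
```

```text
t: 18.82
ee_pos: [0.5442, -0.1544, 0.0673]
eef_rot: [[-0.988, 0.157, 0.001], [0.157, 0.988, 0.0], [-0.0, 0.001, -1.0]]
ft_force: [0.1, -1.4, 2.2]
finger_gap: 0.126
finger_force: 59.1
t: 19.57
ee_pos: [0.5438, -0.1548, 0.0672]
eef_rot: [[-0.988, 0.157, -0.0], [0.157, 0.988, 0.0], [0.0, 0.0, -1.0]]
ft_force: [-0.4, -0.1, -0.9]
finger_gap: 0.642
finger_force: 0.0
```

```bash
python3 -m pendant '[[[0,0,0],[0,0,8],55],[[0,0,0],[0,0,12],55],[[0,0,0],[0,0,20],55],[[0,0,0],[0,0,30],55],[[0,0,0],[0,0,30],55],[[0,0,0],[0,0,30],55],[[0,0,0],[0,0,30],55],[[0,0,0],[0,0,20],55],[[0,0,0],[0,0,0],55],[[0,0,0],[0,0,0],55],[[0,0,0],[0,0,0],55],[[0,0,0],[0,0,0],55]]'
python3 - <<'E'
from h import *
im,s=grab('wrist','z.png');h=cv2.cvtColor(im,cv2.COLOR_RGB2HSV)
O=np.array([.5518,-.0976]);a=np.radians(80.65);M=np.array([[np.cos(a),np.sin(a)],[-np.sin(a),np.cos(a)]])
def fit(m,z,name):
    N,l,st,ce=cv2.connectedComponentsWithStats(m.astype(np.uint8));i=1+np.argmax(st[1:,4])
    v,u=np.nonzero(l==i);P=np.array([M@(onz('wrist',x,y,z,s)[:2]-O)*1e3 for x,y in zip(u,v)])
    r=cv2.minAreaRect(P.astype(np.float32));print(name,len(u),ce[i].round(),[np.round(q,1) for q in r[:2]],round(r[2],2))
red=((h[...,0]<8)|(h[...,0]>172))&(h[...,1]>150)&(h[...,2]>150);red[:,:60]=0
fit(red,.093,'bar')
blue=(h[...,0]>105)&(h[...,0]<125)&(h[...,1]>150);blue[300:]=0
fit(blue,.051,'holder')
print(s['t'],s['ee_pos'],s['ft_force'])
grab('scene','zs.png')
E
```

```text
t: 20.57
ee_pos: [0.5427, -0.1543, 0.2455]
eef_rot: [[-0.988, 0.157, -0.003], [0.157, 0.988, 0.001], [0.003, 0.001, -1.0]]
ft_force: [0.8, 0.1, 0.4]
finger_gap: 0.647
finger_force: 0.0
bar 394 [281. 195.] [array([-58. ,  -0.6]), array([ 7.6, 41.4])] 0.37
holder 1105 [357. 176.] [array([34.2,  2.6]), array([61.7, 60.4])] 0.35
20.5667 [ 0.54274259 -0.15426929  0.24547118] [0.78276472 0.08175441 0.38634636]
```

```bash
python3 -c "
from station import env
print(env.job_done())"
```

```text
the job is handed in; nothing more can be done
None
```

The caddy is parked in the bay, straight to about 0.4°, after a press of about 9 N on the buffer held for more than half a second; I let go and handed the job in at about 20.6 s. I used wrist force and pose readings for the last stretch and did not look at a picture to confirm the beaker, the castors or the surrounding things afterwards.

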